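Lock the folded microscope arm with its pin

TASK

The microscope's swing arm is folded away. Take the locking pin from its holder, feel for the locking hole with the pin's tip across the steel face hidden inside the pocket of the arm's foot, push the pin gently but fully home in it, and let go. Press on the foot with the pin only lightly, never with more than about 2 kg of push, and leave the tube rack, bottle and jar where they stand.

Things in the scene. Friction and masses are not known exactly. Their poses are not given: they have to be found in the camera images.
- pin: Steel locking pin, 90 to 140 g, level in its holder. Flat dark grip 36 mm long (x), 14 thick (y), 28 high (17 below to 11 above the rod's axis); from its front a 10 mm round rod, 110 mm long. Origin on the rod's axis at mid-grip; x along the rod to the tip, y across the grip, z up. In the holder the axis is 55 mm above the desk and the grip hangs free: grasp its flat sides from above.
- pin_tip (a point): Centre of the end of the pin's rod, 128 mm from the pin's origin along its x.
- holder: Grey plastic holder fixed to the desk: base 100 x 60 x 8 mm, two upright forks (8 mm thick, 32 wide, 60 high) whose open-topped notches carry the rod; lift the pin straight up by over 15 mm to clear them. Origin on the desk under the pin's origin as it lies; x along the pin to its tip; forks at x = 30 and 100 mm.
- foot: White cast foot of the swing arm, fixed: 150 mm deep (x from -40 to 110), 190 wide (y), 100 high; column of 40 mm diameter at x = 70 mm carries the folded arm, 237 mm above the desk, reaching to +y. A pocket opens in its front, towards the robot. Origin on the desk under the centre of the pocket's inner end, the hidden face; x points in, the way the pin goes, y left, z up.
- foot_mouth (a point): Middle of the pocket's open front, 60 mm above the desk, 40 mm before the hidden face. The pocket is 76 mm wide (38 each side) and reaches from its flat sill, 53 mm above the desk, to 78 mm. Axes as the foot's.
- foot_face (a point): Middle of the flat steel hidden face, 60 mm above the desk (NOT the hole). Axes as the foot's. The hole's centre lies anywhere from y = -25 to 25 mm, unknown. Hole 14 mm wide, 14 high (53 to 67 mm above the desk), hard end 35 mm behind the face. The plate does not move. A pin level at 60 mm, along x, has 2 mm to spare all round. Released, it stays in, drooping about 0.1 rad.
- tube_rack: Clear plastic test-tube rack with six stoppered tubes, 160 x 56 mm, 125 mm high, loose; origin at the centre of its underside, x along its length.
- reagent: Amber reagent bottle with black cap, 64 mm diameter, 140 mm high, loose; origin at the centre of its underside.
- jar: Glass specimen jar with white lid, 72 mm diameter, 85 mm high, loose; origin at the centre of its underside.
Not all that is in view belongs to the job. Of the things like the pin, leave any that is pink or yellow; of the rest the larger one is meant.

How it is judged (in metres and radians):
On the way, in this order (a step that is already met when the one before it is completed fails the run):
1. the pin is lifted out of its holder in the gripper (contact force between pin and holder below 0.01 N and z of pin in the frame of holder above 0.068 m and contact force between pin and the fingers above 1 N), for 0.1 s.
2. the held pin's tip is in the locking hole, at least 8 mm behind the hidden face (x of pin_tip in the frame of foot between 0.008 and 0.045 m and y of pin_tip in the frame of foot between -0.05 and 0.05 m and z of pin_tip in the frame of foot between 0.05 and 0.078 m and contact force between pin and the fingers above 1 N), for 0.1 s.
At the end, for the whole second after the job is handed in: The pin is in the locking hole of the foot with its tip at least 28 mm behind the hidden face (35 mm is the hole's end), along the hole within 0.3 rad, released and at rest (x of pin_tip in the frame of foot between 0.028 and 0.04 m and y of pin_tip in the frame of foot between -0.045 and 0.045 m and z of pin_tip in the frame of foot between 0.05 and 0.078 m and angle between the x axis of pin and the x axis of foot, either way round below 0.3 rad and contact force between pin and the fingers below 0.01 N and linear speed of pin below 0.01 m/s); the robot touches nothing.
It fails at once if the pin is pressed on the foot or its locking plate with more than 25 N (contact force between pin and foot above 25 N).
It fails at once if the tube rack, the bottle or the jar is shifted by more than 15 mm (distance of any of tube_rack, reagent, jar from where it was at the start of the episode above 0.015 m).
It also fails if it takes over 69 s, if anything falls off the work surface, if the arm or the gripper's body presses on something with over 40 N, if the wrist force passes 120 N, or if a joint passes its speed limit or range.

ROBOT

A 6-joint arm with a two-finger parallel gripper is mounted at the origin on the work surface. World frame = base frame: x ahead of the robot, y to its left, z up, the work surface at z = 0. Lengths are in m, angles in degrees, forces in N, time in s.
With the tool pointing down it reaches from about 0.375 to 0.9 m from the base axis. Payload 3.1 kg.
Tool frame: the origin (TCP) lies between the finger pads; the fingertips stand 11 mm ahead of it and the grasp point (between the pads) lies 8 mm behind it; z points along the fingers, y is the line along which they close (so a half turn about z gives the same grasp; the last joint's range is limited). The gripper opens to 87 mm and grips with 3 to 60 N. Pads are 19 mm wide; open, the fingers measure 117 mm over their backs; the gripper's body (75 mm by 190 mm) begins 51 mm behind the grasp point.
Start: joints at [58.184, 30.224, 82.088, -0, 67.689, -10.227], TCP at [0.23, 0.581, 0.234] pointing down, gripper open.
Joint ranges: [-176.69, 176.69], [-43.24, 126.21], [12.49, 139.97], [-82, 262], [0, 151.66], [-163.58, 163.58]. Speed limits (degrees/s): [159.86, 159.86, 180, 180, 180, 180].

INTERFACE

Orientations are given as a 3x3 rotation matrix whose columns are the frame's x, y, z axes.
In Python, from rig import bot gives the robot as it stands.
- The arm moves only by the tool apply_moves, never from a script. Its argument "steps" is a list that holds one entry, the list of rows, each a list of 7 numbers: the shift along the tool's x, y, z in cm, then the turn, a rotation vector about the tool's x, y, z in degrees, then the gripper command: -1 is shut, 1 is fully open, values between are in proportion. In form: [[[dx, dy, dz, rx, ry, rz, jaw], ...]]. A call has 1 to 20 rows; each row is the pose to reach, as a shift and turn from the pose commanded when the call began, along the tool's axes at that moment; what a row does not reach only later rows make up. A row lasts 1/8 s, in which the tool goes at most 62.5 mm and 10.7 degrees, less where a joint would pass 70% of its speed; a pose out of reach is approached as far as the arm can. A call with a gripper value outside its range is refused whole. The fingers move at their own pace and stop on an object; the grip force is fixed at half the most. Time passes only in rows, so rows that repeat a pose let the fingers close. It gives the time, the measured TCP pose, the force, the opening and the grip force at its end, in the units of the state.
- bot.read_state(): the state, without advancing time (a new reading comes with each control period).
- bot.capture(name): name is "scene" or "side" or "wrist"; returns the picture (400x640x3 uint8, blue, green, red); there is no depth.
- bot.camera_model(name): a dict with "intrinsics" (3x3 intrinsics, pixels), "R" (3x3) and "t" (3): a world point X has camera coordinates R X + t. Camera axes: x right, y down, z forward; pixel columns grow to the right and rows downward; lengths in m; the calibration is good to about 2 mm. A picture is of the moment at which its call begins: read the wrist's pose just before it. camera_model takes no time and is no camera call; for the wrist camera it gives the pose at the moment of the call.
- bot.hand_in(): hands the job in; it is judged then, once.
The state is a dict: "time_s": time; "joint_positions": joint angles; "qvel": joint speeds; "tau": joint torques, N m; "position": TCP position; "tcp_rot": TCP orientation; "force": force on the tool from outside, world axes, zero at the start; "moment": the same for the moment, N m; "opening": opening from 0.0 (shut) to 1.0 (fully open); "grasp_force": force on a finger pad.
Only numpy, scipy, OpenCV 4.12 (cv2) and the standard library are available. Lean on these libraries where they do the work, as an engineer would, in place of code of your own. Each camera call takes 0.05 s, during which the arm holds its last target. There are 200 camera calls.

## Working session

There is one attempt and no reset: what is moved stays moved. The work goes in short steps, Python scripts to look and compute and a tool call to move; the robot and the scene stay as the last step left them, time stands still between calls to the robot, and variables do not carry over. Pictures are saved under pics/ and viewed, at most 10 in all, crops included, and the job is handed in when it is done.

Besides the shell and the picture viewer there is one more tool, called after "Call:" as name([rows], argument=value, ...), one row to a line, values as JSON. apply_moves: Moves the arm, as the interface text tells. Its arguments: {"type":"object","properties":{"steps":{"type":"array","items":{"type":"array","items":{"type":"array","items":{"type":"number"}}}}},"required":["steps"]}

```bash
mkdir -p pics; python3 - <<'E'
from rig import bot
import cv2, numpy as np
for n in("scene","side"):
    im=bot.capture(n); cv2.imwrite(f"pics/{n}0.png",im); m=bot.camera_model(n)
    print(n,np.round(np.array(m["intrinsics"]),1).tolist(),(-np.array(m["R"]).T@m["t"]).round(3))
s=bot.read_state();print(s["time_s"],s["tcp_rot"],s["force"])
E
```

```text
scene [[479.6, 0.0, 324.1], [0.0, 479.6, 207.7], [0.0, 0.0, 1.0]] [ 1.734 -0.138  0.908]
side [[364.8, 0.0, 322.5], [0.0, 364.8, 196.6], [0.0, 0.0, 1.0]] [ 0.069 -0.696  0.493]
0.1 [[-9.29838175e-01  3.67967226e-01 -1.04394667e-03]
 [ 3.67968544e-01  9.29836688e-01 -1.69819810e-03]
 [ 3.45818675e-04 -1.96318896e-03 -9.99998013e-01]] [ 0.20116579  0.34188194 -0.59005812]
```

View pics/scene0.png

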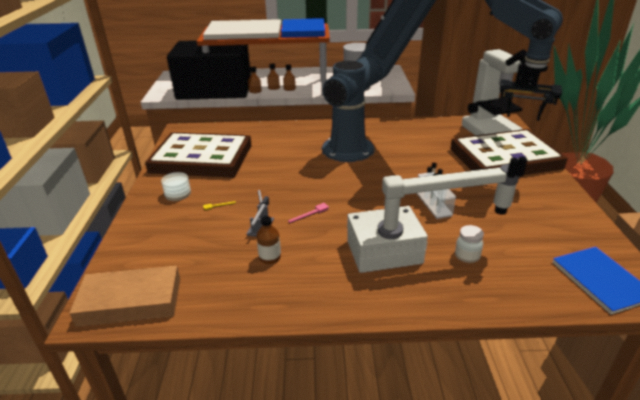

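View pics/side0.png

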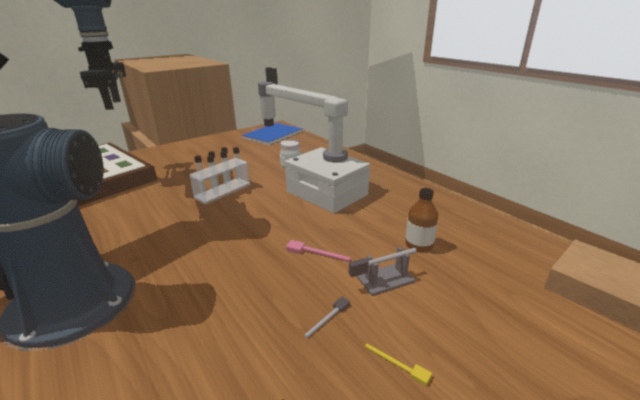

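Candidates for the pin, in the side view:
- the grey pin in the holder, grip at (358,267)
- a smaller grey pin loose on the desk (328,317)
- a pink one (320,251)
- a yellow one (398,363)

I choose the holder pin. It is the larger grey one and the only one in a holder. The pocket's front is at about (310,185) in the side view. In the scene view the foot is at (387,235), with its arm folded away to the right. I'll check this in a close crop.

```bash
cat > h.py <<'E'
import cv2, numpy as np
from rig import bot
def ray(n,u,v,z=None,m=None):
    m=m or bot.camera_model(n);R=np.array(m["R"]);t=np.array(m["t"]).ravel();K=np.array(m["intrinsics"])
    c=-R.T@t;d=R.T@np.linalg.solve(K,[u,v,1.]);
    return c+d*(z-c[2])/d[2] if z is not None else (c,d/np.linalg.norm(d))
def proj(n,X,m=None):
    m=m or bot.camera_model(n);p=np.array(m["intrinsics"])@(np.array(m["R"])@np.array(X)+np.array(m["t"]).ravel());return p[:2]/p[2]
E
python3 - <<'E'
import cv2,numpy as np
a=cv2.imread("pics/side0.png")[140:300,270:450]
b=cv2.imread("pics/scene0.png")[175:275,230:440]
a=cv2.resize(a,None,fx=2.2,fy=2.2,interpolation=3)
a=cv2.resize(cv2.imread("pics/side0.png")[230:300,335:435],None,fx=4,fy=4,interpolation=3)
c=cv2.resize(cv2.imread("pics/side0.png")[140:210,275:375],None,fx=4,fy=4,interpolation=3)
b=cv2.resize(cv2.imread("pics/scene0.png")[185:265,235:435],None,fx=4,fy=4,interpolation=3)
cv2.imwrite("pics/crop.png",np.vstack([np.hstack([a,c]),b]))
E
```

```text
(no output)
```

View pics/crop.png

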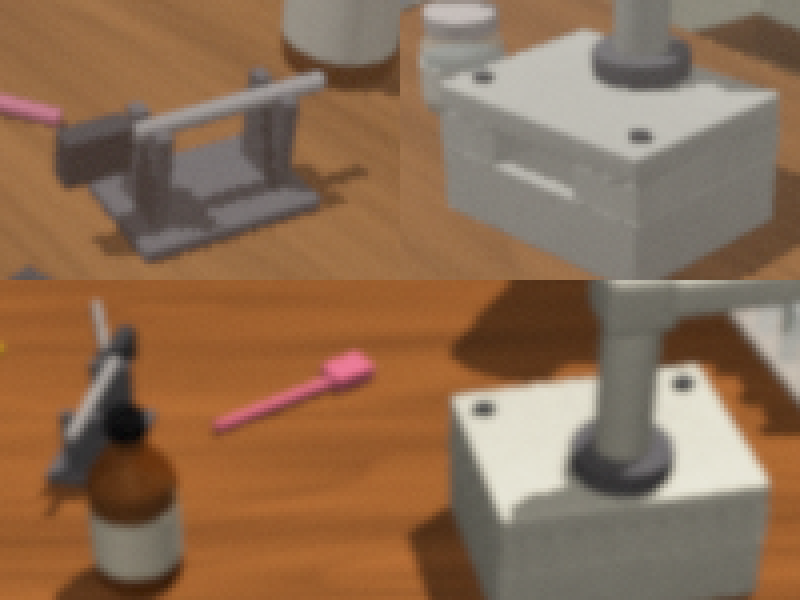

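The crop shows the holder pin, with its grip at side (358,262) and rod tip at (415,250). The foot's four top corners show in both views, and the pocket opens on the side facing the robot.

```bash
python3 - <<'E'
from h import *
np.set_printoptions(precision=4,suppress=True)
si={'FL':(285,161.2),'FR':(334.3,180),'BR':(369.5,164.2),'BL':(321.2,147.5)}
sc={'FL':(408,206.2),'FR':(347.5,214.2),'BR':(361.7,245),'BL':(427,235.5)}
for n,d in(("side",si),("scene",sc)):
    P={k:ray(n,*v,.1) for k,v in d.items()}
    print(n,P); f=(P['FL']+P['FR'])/2;b=(P['BL']+P['BR'])/2
    w=P['FL']-P['FR'];x=b-f
    print('c',sum(P.values())/4,'w',np.linalg.norm(w),'d',np.linalg.norm(x),'yaw',np.degrees([np.arctan2(-w[0],w[1]),np.arctan2(x[1],x[0])]))
tip=ray("side",415.5,250,.057);f1=ray("side",370,262.5,.057);g=ray("side",358,260.5,.066)
d=tip-f1;print('pin tip',tip,'f1',f1,'grip',g,'yaw',np.degrees(np.arctan2(d[1],d[0])),np.linalg.norm(d))
# scene: rod near tip / grip
print('scene tip',ray("scene",235+68/4,185+(437-280)/4,.057),'grip',ray("scene",235+122/4,185+(335-280)/4,.066))
print('bottle',ray("side",421,244,0.),'base')
E
```

```text
side {'FL': array([0.5602, 0.1327, 0.1   ]), 'FR': array([ 0.5926, -0.0494,  0.1   ]), 'BR': array([ 0.7332, -0.0294,  0.1   ]), 'BL': array([0.7074, 0.1584, 0.1   ])}
c [0.6484 0.0531 0.1   ] w 0.1849500295722752 d 0.14571993448965131 yaw [10.0715  9.0441]
scene {'FL': array([0.5679, 0.1356, 0.1   ]), 'FR': array([ 0.5986, -0.0464,  0.1   ]), 'BR': array([ 0.7421, -0.019 ,  0.1   ]), 'BL': array([0.7108, 0.1622, 0.1   ])}
c [0.6549 0.0581 0.1   ] w 0.1845827128344645 d 0.14569241970471775 yaw [ 9.5729 10.6633]
pin tip [ 0.5735 -0.3329  0.057 ] f1 [ 0.4739 -0.3066  0.057 ] grip [ 0.4518 -0.2966  0.066 ] yaw -14.794165328985997 0.10300899226214053
scene tip [ 0.5738 -0.3302  0.057 ] grip [ 0.451  -0.2974  0.066 ]
bottle [ 0.6676 -0.2778  0.    ] base
```

Call:
apply_moves([
  [[-35.3,-37.6,0,0,0,-3,1],[-35.3,-37.6,0,0,0,-3,1],[-35.3,-37.6,0,0,0,-3,1],[-35.3,-37.6,0,0,0,-3,1],[-35.3,-37.6,0,0,0,-3,1],[-35.3,-37.6,0,0,0,-3,1],[-35.3,-37.6,0,0,0,-3,1],[-35.3,-37.6,0,0,0,-3,1],[-35.3,-37.6,0,0,0,-3,1],[-52.8,-73.7,4,0,0,-6.6,1],[-52.8,-73.7,4,0,0,-6.6,1],[-52.8,-73.7,4,0,0,-6.6,1],[-52.8,-73.7,4,0,0,-6.6,1],[-52.8,-73.7,4,0,0,-6.6,1],[-52.8,-73.7,4,0,0,-6.6,1],[-52.8,-73.7,4,0,0,-6.6,1],[-52.8,-73.7,4,0,0,-6.6,1],[-52.8,-73.7,4,0,0,-6.6,1],[-52.8,-73.7,4,0,0,-6.6,1]],
])

```text
time_s: 2.48
position: [0.4496, -0.2964, 0.1936]
tcp_rot: [[-0.966, 0.257, -0.001], [0.257, 0.966, 0.001], [0.001, 0.001, -1.0]]
force: [-0.1, -0.7, 0.6]
opening: 1.001
grasp_force: 0.0
```

```bash
python3 - <<'E'
from h import *
import json
np.set_printoptions(precision=4,suppress=True)
s=bot.read_state();m=bot.camera_model("wrist");im=bot.capture("wrist")
print(s["time_s"],s["position"],np.array(s["tcp_rot"]),s["joint_positions"])
json.dump({k:np.array(v).tolist() for k,v in m.items()},open("w1.json","w"))
cv2.imwrite("pics/w1.png",im)
print(proj("w",[.450,-.2985,.066],m),proj("w",[.5735,-.332,.055],m))
E
```

```text
2.475 [ 0.4496 -0.2964  0.1936] [[-0.9665  0.2568 -0.0006]
 [ 0.2568  0.9665  0.001 ]
 [ 0.0009  0.0008 -1.    ]] [ -45.2994   26.6744   96.8786    0.019    56.5147 -120.4316]
[314.631  196.4445] [313.9748 321.4142]
```

View pics/w1.png

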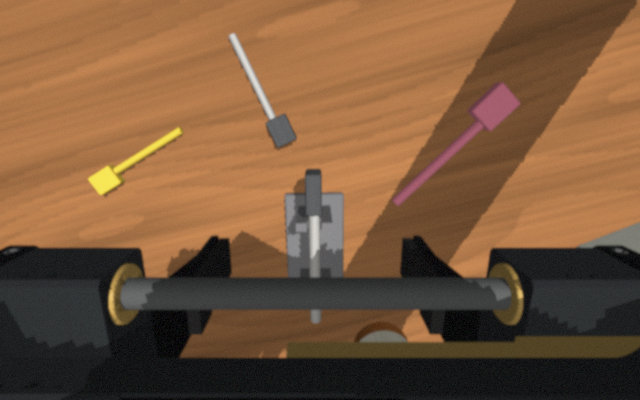

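The wrist view shows the pin's grip directly ahead at (313,170–213) and its rod running down to a tip near (315,322). The jaw line is parallel to the grip. The bottle at (380,340) is well clear.

```bash
python3 - <<'E'
from h import *
import json
np.set_printoptions(precision=4,suppress=True)
m=json.load(open("w1.json"));im=cv2.imread("pics/w1.png")
b=ray("w",313.5,171,.066,m);f=ray("w",314.3,213,.066,m);t=ray("w",315.5,321.5,.055,m);r=ray("w",315,245,.06,m)
print(b,f,np.linalg.norm(b-f),t,r)
d=t-(b+f)/2;d[2]=0;print('yaw',np.degrees(np.arctan2(d[1],d[0])),np.linalg.norm(d),'org',(b+f)/2, t-.128*d/np.linalg.norm(d))
g=im[160:260,295:340].mean(2);print(g[20].astype(int),g[35].astype(int),g[:,19].astype(int))
E
```

```text
[ 0.429  -0.2939  0.066 ] [ 0.4639 -0.3025  0.066 ] 0.035941963150522956 [ 0.574  -0.3306  0.055 ] [ 0.4947 -0.3101  0.06  ]
yaw -14.268032993756483 0.13156855199562317 org [ 0.4465 -0.2982  0.066 ] [ 0.4499 -0.2991  0.055 ]
[135 128 116 101  93  89  86  85  79  83  83  91  97 100  97  98 102  99
  99  97 101  97 100  98  96  93 108 125 134 137 136 136 135 135 137 137
 140 140 138 140 140 139 142 142 141] [ 88  79  77  79  75  80  82  81  76  75  71  85  96 100  99  99  98 100
 101 100  98 101  96  96  94  92 101 122 131 133 136 132 132 131 132 133
 134 133 134 136 133 135 135 133 135] [125 126 125 126 130 134 136 132 115  87  66  54  56  58  67  83  93  94
  97  97  97  99  96  98  99  99  95  99  98  98 100  99  98  96 100 100
  99 100 100  98 101  97 100  97  98 100  96  99  97  96  97 100  97  98
 106 132 172 199 209 210 209 212 211 211 212 211 211 209 212 211 211 212
 210 209 210 211 211 211 211 212 210 208 208 211 209 211 209 209 211 210
 207 206 203 200 189 173 154 139 137 132]
```

Call:
apply_moves([
  [[0,-0.24,5,0,0,0,1],[0,-0.24,10,0,0,0,1],[0,-0.24,13,0,0,0,1],[0,-0.24,14.6,0,0,0,1],[0,-0.24,14.6,0,0,0,1],[0,-0.24,14.6,0,0,0,0],[0,-0.24,14.6,0,0,0,-0.5],[0,-0.24,14.6,0,0,0,-1],[0,-0.24,14.6,0,0,0,-1],[0,-0.24,14.6,0,0,0,-1],[0,-0.24,14.6,0,0,0,-1],[0,-0.24,14.6,0,0,0,-1],[0,-0.24,14.6,0,0,0,-1],[0,-0.24,14.6,0,0,0,-1]],
])

```text
time_s: 4.28
position: [0.4492, -0.3, 0.0474]
tcp_rot: [[-0.966, 0.259, -0.0], [0.259, 0.966, 0.001], [0.0, 0.001, -1.0]]
force: [1.3, 2.4, 0.6]
opening: 0.163
grasp_force: 29.7
```

Call:
apply_moves([
  [[0,0,-0.8,0,0,0,-1],[0,0,-1.6,0,0,0,-1],[0,0,-2.6,0,0,0,-1],[0,0,-5,0,0,0,-1],[0,0,-8,0,0,0,-1],[0,0,-9,0,0,0,-1],[0,0,-9,0,0,0,-1],[0,0,-9,0,0,0,-1]],
])

```text
time_s: 5.28
position: [0.4485, -0.3003, 0.1367]
tcp_rot: [[-0.966, 0.259, -0.001], [0.259, 0.966, 0.001], [0.002, 0.001, -1.0]]
force: [-0.6, 0.0, -0.4]
opening: 0.159
grasp_force: 29.7
```

```bash
python3 - <<'E'
from h import *
np.set_printoptions(precision=4,suppress=True)
s=bot.read_state();print(s["time_s"],s["position"],s["force"],s["moment"],s["opening"],s["grasp_force"])
print(ray("side",208,200,0.),ray("side",250,183,0.),ray("side",193,193,0.),ray("side",290,165,0.))
im=bot.capture("side");cv2.imwrite("pics/s1.png",im)
cv2.imwrite("pics/s1c.png",cv2.resize(im[150:300,280:480],None,fx=4,fy=4,interpolation=3))
E
```

```text
5.275 [ 0.4485 -0.3003  0.1367] [-0.5857  0.0237 -0.431 ] [ 0.074   0.0321 -0.0205] 0.1594839599502953 29.659974854439497
[0.358  0.2315 0.    ] [0.5045 0.2589 0.    ] [0.3394 0.3008 0.    ] [ 0.6805  0.3035 -0.    ]
```

View pics/s1c.png

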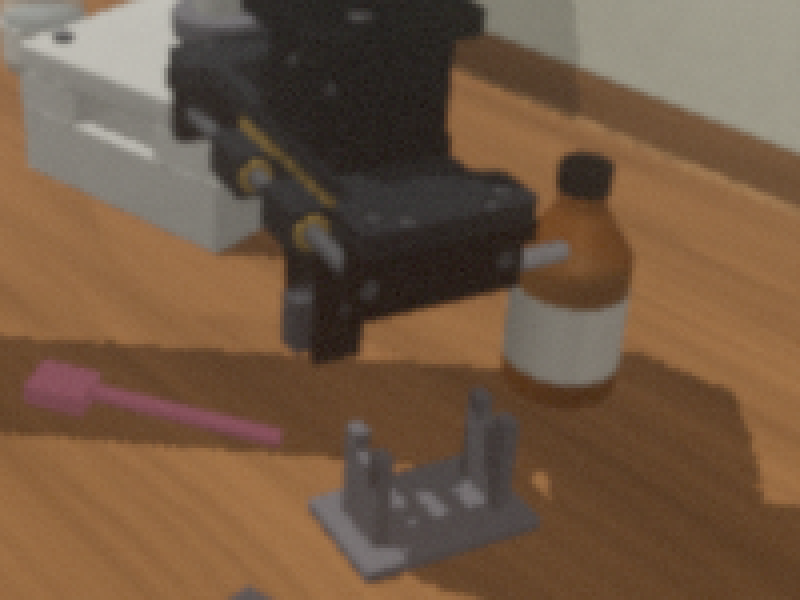

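Call:
apply_moves([
  [[3,6,0,0,0,-6,-1],[5,12,0,0,0,-12,-1],[7.5,18,0,0,0,-18,-1],[9,24,0,0,0,-23,-1],[10.7,29.8,0,0,0,-25,-1],[10.7,29.8,2,0,0,-25,-1],[10.7,29.8,4,0,0,-25,-1],[10.7,29.8,4,0,0,-25,-1],[10.7,29.8,4,0,0,-25,-1]],
])

```text
time_s: 6.45
position: [0.4228, 0.0146, 0.0975]
tcp_rot: [[-0.985, -0.173, -0.001], [-0.173, 0.985, 0.0], [0.001, 0.0, -1.0]]
force: [-0.2, -0.1, -0.5]
opening: 0.159
grasp_force: 29.9
```

```bash
python3 - <<'E'
from h import *
np.set_printoptions(precision=4,suppress=True)
print('tip px side before, expected',proj("side",[.572,-.333,.144]),'seen 422.5,212')
s=bot.read_state();print(s["time_s"],s["position"],np.array(s["tcp_rot"]),s["force"])
a=bot.capture("side");c=bot.capture("wrist")
p=np.array(s["position"]);R=np.array(s["tcp_rot"]);o=p-R[:,2]*.0076;x=-R[:,0]
for n in("side","scene"):print(n,proj(n,o+x*.128),proj(n,o+x*.018))
cv2.imwrite("pics/s2.png",a);cv2.imwrite("pics/w2.png",c)
u,v=proj("side",o+x*.1).astype(int);print(u,v)
A=cv2.resize(a[v-50:v+50,u-67:u+67],None,fx=3,fy=3,interpolation=3)
W=cv2.resize(c,(398,249));H=A.shape[0]
W=cv2.copyMakeBorder(W,0,H-249,0,0,0)
cv2.imwrite("pics/c2.png",np.hstack([A,W]));print(A.shape)
E
```

```text
tip px side before, expected [420.2609 212.6324] seen 422.5,212
6.45 [0.4228 0.0146 0.0975] [[-0.9848 -0.1734 -0.0005]
 [-0.1734  0.9848  0.0001]
 [ 0.0005  0.0002 -1.    ]] [-0.1524 -0.0871 -0.5211]
side [300.6461 171.4896] [267.939  185.1753]
scene [374.0789 202.3001] [364.0383 183.4585]
292 174
(300, 402, 3)
```

View pics/c2.png

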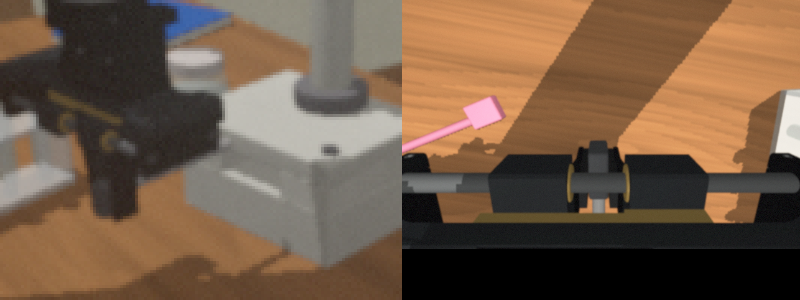

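The side view shows the held pin level in front of the pocket, with the slot at (250,183) in the crop. The wrist view shows the grip centred between the pads. I'll enter the mouth a little high and then settle onto the sill to fix the height.

Call:
apply_moves([
  [[0,0,2,0,0,0,-1],[0,0,4,0,0,0,-1],[-0.6,0,4,0,0,0,-1],[-1.2,0,4,0,0,0,-1],[-1.7,0,4,0,0,0,-1],[-2.1,0,4,0,0,0,-1],[-2.5,0,4,0,0,0,-1],[-2.9,0,4,0,0,0,-1],[-3.3,0,4,0,0,0,-1],[-3.7,0,4,0,0,0,-1],[-4.1,0,4,0,0,0,-1],[-4.5,0,4,0,0,0,-1],[-4.5,0,4,0,0,0,-1],[-4.5,0,4,0,0,0,-1]],
])

```text
time_s: 8.3
position: [0.4669, 0.0227, 0.0575]
tcp_rot: [[-0.985, -0.174, -0.001], [-0.174, 0.985, 0.0], [0.0, 0.0, -1.0]]
force: [-0.2, -0.3, -1.4]
opening: 0.16
grasp_force: 29.9
```

Call:
apply_moves([
  [[0,0,0.2,0,0,0,-1],[0,0,0.4,0,0,0,-1],[0,0,0.5,0,0,0,-1],[0,0,0.5,0,0,0,-1],[0,0,0.5,0,0,0,-1]],
])

```text
time_s: 8.93
position: [0.4671, 0.0226, 0.0525]
tcp_rot: [[-0.985, -0.174, 0.0], [-0.174, 0.985, -0.0], [-0.0, -0.0, -1.0]]
force: [-0.6, -0.7, -1.1]
opening: 0.159
grasp_force: 29.9
```

Call:
apply_moves([
  [[0,0,0.1,0,0,0,-1],[0,0,0.1,0,0,0,-1],[0,0,0.15,0,0,0,-1],[0,0,0.15,0,0,0,-1]],
])

```text
time_s: 9.43
position: [0.4671, 0.0226, 0.051]
tcp_rot: [[-0.985, -0.174, -0.0], [-0.174, 0.985, -0.0], [0.0, -0.0, -1.0]]
force: [0.2, 0.5, -1.6]
opening: 0.161
grasp_force: 29.9
```

Call:
apply_moves([
  [[0,0,0.05,0,0,0,-1],[0,0,0.05,0,0,0,-1],[0,0,0.05,0,0,0,-1]],
])

```text
time_s: 9.8
position: [0.4671, 0.0226, 0.0506]
tcp_rot: [[-0.985, -0.174, 0.0], [-0.174, 0.985, 0.0], [-0.0, -0.0, -1.0]]
force: [0.5, -0.9, -1.0]
opening: 0.154
grasp_force: 29.9
```

Call:
apply_moves([
  [[0,0,0.05,0,0,0,-1],[0,0,0.05,0,0,0,-1],[0,0,0.05,0,0,0,-1]],
])

```text
time_s: 10.18
position: [0.4672, 0.0226, 0.0501]
tcp_rot: [[-0.985, -0.174, 0.0], [-0.174, 0.985, -0.0], [-0.0, -0.0, -1.0]]
force: [-0.2, -0.6, -0.5]
opening: 0.158
grasp_force: 29.9
```

Call:
apply_moves([
  [[0,0,0.05,0,0,0,-1],[0,0,0.05,0,0,0,-1],[0,0,0.05,0,0,0,-1]],
])

```text
time_s: 10.55
position: [0.4672, 0.0226, 0.0496]
tcp_rot: [[-0.985, -0.174, 0.0], [-0.174, 0.985, -0.0], [-0.0, -0.0, -1.0]]
force: [-0.5, -0.5, 1.9]
opening: 0.16
grasp_force: 29.9
```

Call:
apply_moves([
  [[0,0,0.05,0,0,0,-1],[0,0,0.05,0,0,0,-1],[0,0,0.05,0,0,0,-1]],
])

```text
time_s: 10.92
position: [0.4672, 0.0227, 0.0491]
tcp_rot: [[-0.985, -0.174, 0.0], [-0.174, 0.985, -0.0], [-0.0, -0.0, -1.0]]
force: [-1.2, -0.2, 1.9]
opening: 0.161
grasp_force: 30.0
```

Call:
apply_moves([
  [[0,0,-0.24,0,0,0,-1],[0,0,-0.24,0,0,0,-1],[-0.4,0,-0.24,0,0,0,-1],[-0.8,0,-0.24,0,0,0,-1],[-1.2,0,-0.24,0,0,0,-1],[-1.5,0,-0.24,0,0,0,-1],[-1.5,0,-0.24,0,0,0,-1],[-1.5,0,-0.24,0,0,0,-1]],
])

```text
time_s: 11.92
position: [0.4817, 0.0253, 0.0514]
tcp_rot: [[-0.985, -0.174, -0.0], [-0.174, 0.985, 0.0], [0.0, 0.0, -1.0]]
force: [-0.2, -0.5, -1.0]
opening: 0.157
grasp_force: 30.0
```

Call:
apply_moves([
  [[-0.1,0,0,0,0,0,-1],[-0.2,0,0,0,0,0,-1],[-0.2,0,0,0,0,0,-1]],
])

```text
time_s: 12.3
position: [0.484, 0.0255, 0.0515]
tcp_rot: [[-0.985, -0.174, 0.0], [-0.174, 0.985, -0.0], [-0.0, -0.0, -1.0]]
force: [0.3, 1.0, -1.3]
opening: 0.158
grasp_force: 30.0
```

Call:
apply_moves([
  [[-0.1,0,0,0,0,0,-1],[-0.2,0,0,0,0,0,-1],[-0.2,0,0,0,0,0,-1]],
])

```text
time_s: 12.68
position: [0.486, 0.0259, 0.0515]
tcp_rot: [[-0.985, -0.174, 0.0], [-0.174, 0.985, -0.0], [-0.0, -0.0, -1.0]]
force: [0.3, 0.9, -0.7]
opening: 0.152
grasp_force: 30.0
```

Call:
apply_moves([
  [[-0.1,0,0,0,0,0,-1],[-0.15,0,0,0,0,0,-1],[-0.15,0,0,0,0,0,-1]],
])

```text
time_s: 13.05
position: [0.4874, 0.0262, 0.0514]
tcp_rot: [[-0.985, -0.174, 0.0], [-0.174, 0.985, -0.0], [-0.0, -0.0, -1.0]]
force: [-0.1, -0.4, -1.2]
opening: 0.158
grasp_force: 30.0
```

Call:
apply_moves([
  [[-0.1,0,0,0,0,0,-1],[-0.1,0,0,0,0,0,-1],[-0.1,0,0,0,0,0,-1]],
])

```text
time_s: 13.42
position: [0.4883, 0.0264, 0.0514]
tcp_rot: [[-0.985, -0.174, -0.0], [-0.174, 0.985, 0.0], [0.0, 0.0, -1.0]]
force: [0.7, -0.9, -0.2]
opening: 0.16
grasp_force: 30.0
```

Call:
apply_moves([
  [[-0.05,0,0,0,0,0,-1],[-0.1,0,0,0,0,0,-1],[-0.1,0,0,0,0,0,-1]],
])

```text
time_s: 13.8
position: [0.4893, 0.0265, 0.0515]
tcp_rot: [[-0.985, -0.174, 0.0], [-0.174, 0.985, -0.0], [-0.0, -0.0, -1.0]]
force: [0.3, -0.9, -0.5]
opening: 0.157
grasp_force: 30.0
```

Call:
apply_moves([
  [[-0.05,0,0,0,0,0,-1],[-0.1,0,0,0,0,0,-1],[-0.1,0,0,0,0,0,-1]],
])

```text
time_s: 14.18
position: [0.4904, 0.0267, 0.0515]
tcp_rot: [[-0.985, -0.174, 0.0], [-0.174, 0.985, -0.0], [-0.0, -0.0, -1.0]]
force: [0.8, -0.6, -1.3]
opening: 0.156
grasp_force: 30.0
```

Call:
apply_moves([
  [[-0.05,0,0,0,0,0,-1],[-0.1,0,0,0,0,0,-1],[-0.1,0,0,0,0,0,-1]],
])

```text
time_s: 14.55
position: [0.4913, 0.0269, 0.0515]
tcp_rot: [[-0.985, -0.174, 0.0], [-0.174, 0.985, -0.0], [-0.0, -0.0, -1.0]]
force: [0.2, -0.2, -0.3]
opening: 0.159
grasp_force: 30.0
```

Call:
apply_moves([
  [[-0.05,0,0,0,0,0,-1],[-0.1,0,0,0,0,0,-1],[-0.1,0,0,0,0,0,-1]],
])

```text
time_s: 14.92
position: [0.4915, 0.0271, 0.0514]
tcp_rot: [[-0.985, -0.174, -0.002], [-0.174, 0.985, 0.0], [0.001, 0.0, -1.0]]
force: [-1.8, -0.8, -0.4]
opening: 0.159
grasp_force: 30.0
```

Call:
apply_moves([
  [[-0.05,0,0,0,0,0,-1],[-0.1,0,0,0,0,0,-1],[-0.1,0,0,0,0,0,-1]],
])

```text
time_s: 15.3
position: [0.4915, 0.0274, 0.0512]
tcp_rot: [[-0.985, -0.174, -0.004], [-0.174, 0.985, 0.0], [0.003, 0.001, -1.0]]
force: [-5.3, -1.7, -0.2]
opening: 0.158
grasp_force: 30.0
```

Call:
apply_moves([
  [[0,0.1,0,0,0,0,-1],[0,0.2,0,0,0,0,-1],[0,0.25,0,0,0,0,-1],[0,0.25,0,0,0,0,-1]],
])

```text
time_s: 15.8
position: [0.4911, 0.0294, 0.0512]
tcp_rot: [[-0.985, -0.173, -0.004], [-0.173, 0.985, 0.0], [0.003, 0.001, -1.0]]
force: [-4.8, -2.6, -0.4]
opening: 0.161
grasp_force: 30.1
```

Call:
apply_moves([
  [[0,0.1,0,0,0,0,-1],[0,0.2,0,0,0,0,-1],[0,0.25,0,0,0,0,-1],[0,0.25,0,0,0,0,-1]],
])

```text
time_s: 16.3
position: [0.4907, 0.0319, 0.0511]
tcp_rot: [[-0.985, -0.173, -0.004], [-0.173, 0.985, 0.0], [0.004, 0.001, -1.0]]
force: [-5.1, -4.6, -0.8]
opening: 0.156
grasp_force: 30.1
```

Call:
apply_moves([
  [[0,0.1,0,0,0,0,-1],[0,0.2,0,0,0,0,-1],[0,0.25,0,0,0,0,-1],[0,0.25,0,0,0,0,-1]],
])

```text
time_s: 16.8
position: [0.4903, 0.0344, 0.0511]
tcp_rot: [[-0.985, -0.173, -0.004], [-0.173, 0.985, 0.0], [0.004, 0.001, -1.0]]
force: [-4.4, -3.8, -0.4]
opening: 0.157
grasp_force: 30.1
```

Call:
apply_moves([
  [[0,0.1,0,0,0,0,-1],[0,0.2,0,0,0,0,-1],[0,0.25,0,0,0,0,-1],[0,0.25,0,0,0,0,-1]],
])

```text
time_s: 17.3
position: [0.4899, 0.0368, 0.0511]
tcp_rot: [[-0.985, -0.173, -0.004], [-0.173, 0.985, 0.0], [0.003, 0.001, -1.0]]
force: [-5.7, -2.9, 0.1]
opening: 0.157
grasp_force: 30.1
```

Call:
apply_moves([
  [[0,0.1,0,0,0,0,-1],[0,0.2,0,0,0,0,-1],[0,0.25,0,0,0,0,-1],[0,0.25,0,0,0,0,-1]],
])

```text
time_s: 17.8
position: [0.4895, 0.0393, 0.0511]
tcp_rot: [[-0.985, -0.173, -0.004], [-0.173, 0.985, 0.0], [0.003, 0.001, -1.0]]
force: [-4.6, -3.5, -0.7]
opening: 0.153
grasp_force: 30.1
```

Call:
apply_moves([
  [[0,0.1,0,0,0,0,-1],[0,0.2,0,0,0,0,-1],[0,0.25,0,0,0,0,-1],[0,0.25,0,0,0,0,-1]],
])

```text
time_s: 18.3
position: [0.4891, 0.0417, 0.0511]
tcp_rot: [[-0.985, -0.173, -0.003], [-0.173, 0.985, 0.0], [0.003, 0.001, -1.0]]
force: [-4.6, -4.1, -1.1]
opening: 0.159
grasp_force: 30.1
```

Call:
apply_moves([
  [[0,0.1,0,0,0,0,-1],[0,0.2,0,0,0,0,-1],[0,0.25,0,0,0,0,-1],[0,0.25,0,0,0,0,-1]],
])

```text
time_s: 18.8
position: [0.4887, 0.0442, 0.0511]
tcp_rot: [[-0.985, -0.173, -0.003], [-0.173, 0.985, 0.0], [0.003, 0.001, -1.0]]
force: [-4.3, -3.3, -0.1]
opening: 0.155
grasp_force: 30.1
```

Call:
apply_moves([
  [[0,0.1,0,0,0,0,-1],[0,0.2,0,0,0,0,-1],[0,0.25,0,0,0,0,-1],[0,0.25,0,0,0,0,-1]],
])

```text
time_s: 19.3
position: [0.4883, 0.0467, 0.0511]
tcp_rot: [[-0.985, -0.173, -0.003], [-0.173, 0.985, 0.0], [0.003, 0.001, -1.0]]
force: [-3.9, -3.1, -0.9]
opening: 0.158
grasp_force: 30.1
```

Call:
apply_moves([
  [[-0.05,0.1,0,0,0,0,-1],[-0.05,0.2,0,0,0,0,-1],[-0.05,0.25,0,0,0,0,-1],[-0.05,0.25,0,0,0,0,-1]],
])

```text
time_s: 19.8
position: [0.4878, 0.0492, 0.051]
tcp_rot: [[-0.985, -0.173, -0.004], [-0.173, 0.985, 0.0], [0.004, 0.001, -1.0]]
force: [-4.4, -4.1, -1.1]
opening: 0.157
grasp_force: 30.1
```

Call:
apply_moves([
  [[0,0.1,0,0,0,0,-1],[0,0.2,0,0,0,0,-1],[0,0.25,0,0,0,0,-1],[0,0.25,0,0,0,0,-1]],
])

```text
time_s: 20.3
position: [0.4874, 0.0517, 0.051]
tcp_rot: [[-0.985, -0.173, -0.004], [-0.173, 0.985, 0.0], [0.004, 0.001, -1.0]]
force: [-4.7, -3.2, -1.5]
opening: 0.154
grasp_force: 30.1
```

Call:
apply_moves([
  [[0,0.1,0,0,0,0,-1],[0,0.2,0,0,0,0,-1],[0,0.2,0,0,0,0,-1]],
])

```text
time_s: 20.68
position: [0.4871, 0.0537, 0.051]
tcp_rot: [[-0.985, -0.173, -0.004], [-0.173, 0.985, 0.0], [0.004, 0.001, -1.0]]
force: [-4.7, -3.2, -1.0]
opening: 0.158
grasp_force: 30.1
```

Call:
apply_moves([
  [[0.4,0,-0.08,0,0,0,-1],[0.4,-1,-0.08,0,0,0,-1],[0.4,-2,-0.08,0,0,0,-1],[0.4,-2.6,-0.08,0,0,0,-1],[0.4,-2.6,-0.08,0,0,0,-1],[0.2,-2.6,-0.08,0,0,0,-1],[0.1,-2.6,-0.08,0,0,0,-1],[0,-2.6,-0.08,0,0,0,-1],[0,-2.6,-0.08,0,0,0,-1]],
])

```text
time_s: 21.8
position: [0.4913, 0.0286, 0.052]
tcp_rot: [[-0.985, -0.174, -0.005], [-0.174, 0.985, 0.0], [0.004, 0.001, -1.0]]
force: [-4.8, -1.8, 1.3]
opening: 0.16
grasp_force: 30.0
```

Call:
apply_moves([
  [[0,-0.1,0,0,0,0,-1],[0,-0.2,0,0,0,0,-1],[0,-0.25,0,0,0,0,-1],[0,-0.25,0,0,0,0,-1]],
])

```text
time_s: 22.3
position: [0.4916, 0.0267, 0.0519]
tcp_rot: [[-0.984, -0.176, -0.005], [-0.176, 0.984, 0.001], [0.005, 0.002, -1.0]]
force: [-5.1, 0.8, 0.1]
opening: 0.159
grasp_force: 30.0
```

Call:
apply_moves([
  [[0,-0.1,0,0,0,0,-1],[0,-0.2,0,0,0,0,-1],[0,-0.25,0,0,0,0,-1],[0,-0.25,0,0,0,0,-1]],
])

```text
time_s: 22.8
position: [0.492, 0.0243, 0.0518]
tcp_rot: [[-0.984, -0.176, -0.005], [-0.176, 0.984, 0.001], [0.005, 0.002, -1.0]]
force: [-4.2, 1.7, -1.0]
opening: 0.159
grasp_force: 30.0
```

Call:
apply_moves([
  [[0,-0.1,0,0,0,0,-1],[0,-0.2,0,0,0,0,-1],[0,-0.25,0,0,0,0,-1],[0,-0.25,0,0,0,0,-1]],
])

```text
time_s: 23.3
position: [0.4924, 0.0218, 0.0517]
tcp_rot: [[-0.984, -0.176, -0.005], [-0.176, 0.984, 0.001], [0.005, 0.002, -1.0]]
force: [-5.0, 1.2, -0.7]
opening: 0.16
grasp_force: 30.0
```

Call:
apply_moves([
  [[0,-0.1,0,0,0,0,-1],[0,-0.2,0,0,0,0,-1],[0,-0.25,0,0,0,0,-1],[0,-0.25,0,0,0,0,-1]],
])

```text
time_s: 23.8
position: [0.4929, 0.0193, 0.0518]
tcp_rot: [[-0.984, -0.176, -0.005], [-0.176, 0.984, 0.001], [0.005, 0.002, -1.0]]
force: [-4.7, 1.7, -0.6]
opening: 0.157
grasp_force: 30.0
```

Call:
apply_moves([
  [[0,-0.1,0,0,0,0,-1],[0,-0.2,0,0,0,0,-1],[0,-0.25,0,0,0,0,-1],[0,-0.25,0,0,0,0,-1]],
])

```text
time_s: 24.3
position: [0.4939, 0.0165, 0.0518]
tcp_rot: [[-0.985, -0.175, -0.004], [-0.175, 0.985, 0.001], [0.004, 0.001, -1.0]]
force: [-6.1, 1.3, -1.4]
opening: 0.157
grasp_force: 30.0
```

Call:
apply_moves([
  [[0,-0.1,0,0,0,0,-1],[0,-0.2,0,0,0,0,-1],[0,-0.25,0,0,0,0,-1],[0,-0.25,0,0,0,0,-1]],
])

```text
time_s: 24.8
position: [0.4973, 0.0132, 0.0525]
tcp_rot: [[-0.985, -0.173, 0.002], [-0.173, 0.985, -0.0], [-0.002, -0.001, -1.0]]
force: [-0.1, 0.2, -0.9]
opening: 0.16
grasp_force: 30.0
```

Force dropped and the pin advanced, so it's in the hole. I'll push in gently.

Call:
apply_moves([
  [[-0.1,0,0,0,0,0,-1],[-0.2,0,0,0,0,0,-1],[-0.3,0,0,0,0,0,-1],[-0.3,0,0,0,0,0,-1]],
])

```text
time_s: 25.3
position: [0.4992, 0.014, 0.0522]
tcp_rot: [[-0.985, -0.174, 0.0], [-0.174, 0.985, -0.0], [-0.0, -0.0, -1.0]]
force: [-0.2, -1.1, -0.5]
opening: 0.159
grasp_force: 30.0
```

Call:
apply_moves([
  [[-0.1,0,0,0,0,0,-1],[-0.2,0,0,0,0,0,-1],[-0.3,0,0,0,0,0,-1],[-0.3,0,0,0,0,0,-1]],
])

```text
time_s: 25.8
position: [0.5022, 0.0146, 0.0523]
tcp_rot: [[-0.985, -0.174, 0.0], [-0.174, 0.985, -0.0], [-0.0, -0.0, -1.0]]
force: [0.5, -0.1, -1.4]
opening: 0.159
grasp_force: 30.0
```

Call:
apply_moves([
  [[-0.1,0,0,0,0,0,-1],[-0.2,0,0,0,0,0,-1],[-0.3,0,0,0,0,0,-1],[-0.3,0,0,0,0,0,-1]],
])

```text
time_s: 26.3
position: [0.5052, 0.0151, 0.0523]
tcp_rot: [[-0.985, -0.174, 0.0], [-0.174, 0.985, -0.0], [-0.0, -0.0, -1.0]]
force: [-0.2, 0.0, -1.1]
opening: 0.164
grasp_force: 30.0
```

Call:
apply_moves([
  [[-0.2,0,0,0,0,0,-1],[-0.4,0,0,0,0,0,-1],[-0.6,0,0,0,0,0,-1],[-0.8,0,0,0,0,0,-1],[-0.8,0,0,0,0,0,-1]],
])

```text
time_s: 26.92
position: [0.5132, 0.0165, 0.0523]
tcp_rot: [[-0.985, -0.174, 0.0], [-0.174, 0.985, -0.0], [-0.0, -0.0, -1.0]]
force: [-0.4, 0.5, -1.3]
opening: 0.161
grasp_force: 30.0
```

Call:
apply_moves([
  [[-0.2,0,0,0,0,0,-1],[-0.4,0,0,0,0,0,-1],[-0.6,0,0,0,0,0,-1],[-0.8,0,0,0,0,0,-1],[-0.8,0,0,0,0,0,-1]],
])

```text
time_s: 27.55
position: [0.521, 0.0178, 0.0523]
tcp_rot: [[-0.985, -0.174, 0.0], [-0.174, 0.985, -0.0], [-0.0, -0.0, -1.0]]
force: [0.7, -0.3, -1.3]
opening: 0.158
grasp_force: 30.0
```

Call:
apply_moves([
  [[-0.1,0,0,0,0,0,-1],[-0.2,0,0,0,0,0,-1],[-0.3,0,0,0,0,0,-1],[-0.4,0,0,0,0,0,-1],[-0.4,0,0,0,0,0,-1]],
])

```text
time_s: 28.18
position: [0.5248, 0.0185, 0.0523]
tcp_rot: [[-0.985, -0.174, 0.0], [-0.174, 0.985, -0.0], [-0.0, -0.0, -1.0]]
force: [0.4, -0.4, -1.2]
opening: 0.158
grasp_force: 30.0
```

Call:
apply_moves([
  [[-0.1,0,0,0,0,0,-1],[-0.2,0,0,0,0,0,-1],[-0.2,0,0,0,0,0,-1]],
])

```text
time_s: 28.55
position: [0.5268, 0.0189, 0.0523]
tcp_rot: [[-0.985, -0.174, 0.0], [-0.174, 0.985, -0.0], [-0.0, -0.0, -1.0]]
force: [0.0, 0.5, -1.5]
opening: 0.153
grasp_force: 30.0
```

Call:
apply_moves([
  [[-0.05,0,0,0,0,0,-1],[-0.1,0,0,0,0,0,-1],[-0.1,0,0,0,0,0,-1]],
])

```text
time_s: 28.92
position: [0.5277, 0.0191, 0.0522]
tcp_rot: [[-0.985, -0.174, 0.0], [-0.174, 0.985, -0.0], [-0.0, -0.0, -1.0]]
force: [-0.8, -0.6, -0.6]
opening: 0.158
grasp_force: 30.0
```

Call:
apply_moves([
  [[-0.05,0,0,0,0,0,-1],[-0.1,0,0,0,0,0,-1],[-0.1,0,0,0,0,0,-1]],
])

```text
time_s: 29.3
position: [0.5277, 0.0193, 0.0521]
tcp_rot: [[-0.985, -0.174, -0.002], [-0.174, 0.985, 0.0], [0.002, 0.001, -1.0]]
force: [-2.7, -0.6, 0.4]
opening: 0.156
grasp_force: 30.0
```

Call:
apply_moves([
  [[0.08,0,0.05,0,0,0,-1],[0.08,0,0.1,0,0,0,-1],[0.08,0,0.1,0,0,0,-0.7],[0.08,0,0.1,0,0,0,-0.6],[0.08,0,0.1,0,0,0,-0.4],[0.08,0,0.1,0,0,0,0],[0.08,0,0.1,0,0,0,0.3],[0.08,0,0.1,0,0,0,0.3],[0.08,0,0.1,0,0,0,0.3]],
])

```text
time_s: 30.42
position: [0.5279, 0.0191, 0.0513]
tcp_rot: [[-0.985, -0.174, 0.0], [-0.174, 0.985, 0.0], [-0.0, -0.0, -1.0]]
force: [-0.2, 0.4, 0.0]
opening: 0.621
grasp_force: 0.0
```

Call:
apply_moves([
  [[0,0,-1,0,0,0,0.3],[0,0,-3,0,0,0,0.3],[0,0,-6,0,0,0,0.3],[4,0,-10,0,0,0,0.3],[8,0,-12,0,0,0,0.3],[10,0,-14,0,0,0,0.3],[10,0,-14,0,0,0,0.3],[10,0,-14,0,0,0,0.3]],
])

```text
time_s: 31.42
position: [0.4305, 0.0016, 0.1914]
tcp_rot: [[-0.985, -0.174, 0.002], [-0.174, 0.985, -0.0], [-0.002, -0.001, -1.0]]
force: [-0.5, 1.2, 0.7]
opening: 0.65
grasp_force: 0.0
```

```bash
python3 - <<'E'
from h import *
s=bot.read_state();print(s["time_s"],s["force"],s["opening"])
a=bot.capture("side");c=bot.capture("wrist")
A=cv2.resize(a[140:240,240:373],(400,300),interpolation=3);C=cv2.copyMakeBorder(cv2.resize(c,(400,250)),0,50,0,0,0)
cv2.imwrite("pics/end.png",np.hstack([A,C]))
u=np.array([.985,.174,0]);t=np.array([.5277+.126,.0193+.0223,.058])
print(proj("side",t-.128*u))
E
```

```text
31.425 [-0.46288299  1.15905593  0.65361678] 0.6499773892439669
[298.24764165 192.17538717]
```

View pics/end.png

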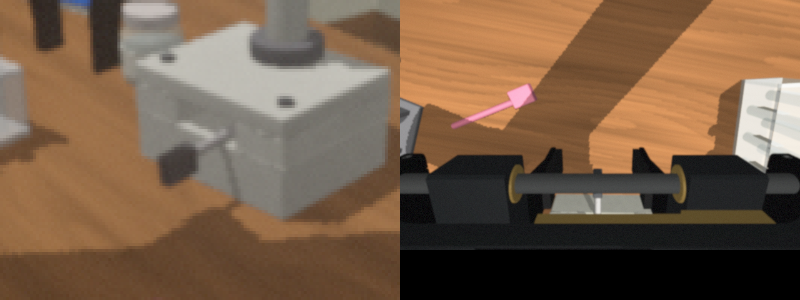

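The pin sits in the pocket with its grip at crop (177,165), drooping slightly and released. The gripper is clear of it.

```bash
python3 -c "
from rig import bot
print(bot.hand_in())"
```

```text
the job is handed in; nothing more can be done
None
```

The locking pin is in the hole, pushed to its hard end (about 34–35 mm by my reckoning) and released; pushes read about 6 N at most, and I handed in at about 31 s, but the hand-in returned no verdict.

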